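Park the heat blocks in their cradles

ROBOT

A 7-joint arm with a two-finger parallel gripper is mounted at the origin on the work surface. World frame = base frame: x ahead of the robot, y to its left, z up, the work surface at z = 0. Lengths are in m, angles in degrees, forces in N, time in s.
With the tool pointing down it reaches from about 0.425 to 0.875 m from the base axis. Payload 4.7 kg.
Tool frame: the origin (TCP) lies between the finger pads; the fingertips stand 8 mm ahead of it and the grasp point (between the pads) lies 11 mm behind it; z points along the fingers, y is the line along which they close (so a half turn about z gives the same grasp; the last joint's range is limited). The gripper opens to 87 mm and grips with 3 to 60 N. Pads are 19 mm wide; open, the fingers measure 117 mm over their backs; the gripper's body (75 mm by 190 mm) begins 51 mm behind the grasp point.
Start: joints at [71.167, 18.392, -4.016, 83.108, 1.295, 78.541, -3.26], TCP at [0.218, -0.612, 0.199] pointing down, gripper open.
Joint ranges: [-163.93, 163.93], [-17.29, 119.83], [-79.2, 71.16], [3.27, 140.29], [-89.18, 269.18], [5.43, 117.66], [-154.24, 154.24]. Speed limits (degrees/s): [147.25, 147.25, 180, 180, 180, 180, 180].

INTERFACE

Orientations are given as [roll, pitch, yaw] about the fixed x, y, z axes, in that order (R = Rz(yaw) Ry(pitch) Rx(roll)).
In Python, from cell import env, viewer gives the robot as it stands. The module is installed in compiled form; this text tells all that it offers.
- The arm moves only by the tool arm_command, never from a script. Its argument "series" is a list of rows, each a list of 2 entries, a list of its own where there are three numbers: the shift along the tool's x, y, z in mm, then the turn about the tool's z in rad. A call has exactly 5 rows; each row is the pose to reach, as a shift and turn from the pose commanded when the call began, along the tool's axes at that moment; what a row does not reach only later rows make up. A row lasts 1/10 s, in which the tool goes at most 50 mm and 8.59 degrees, less where a joint would pass 70% of its speed; a pose out of reach is approached as far as the arm can. A call with a gripper value outside its range is refused whole. "grip" is the gripper command: -1 is fully open, 1 is shut, values between are in proportion, set as the call begins (left out, the last holds). The fingers move at their own pace and stop on an object; "grip_force" is the grip in N (left out, the last holds). Time passes only in rows, so rows that repeat a pose let the fingers close, or fill a call up. It gives the time, the measured TCP pose, the force, the opening and the grip force at its end, in the units of the state.
- env.get_obs(): the state, without advancing time (a new reading comes with each control period).
- viewer.read_camera(name): name is "side" or "top" or "wrist"; returns (picture, depth): 400x640x3 uint8, blue, green, red; 400x640 float32, m along the optical axis (not along the pixel's ray), 0 where there is no reading.
- viewer.calibration(name): a dict with "K" (3x3 intrinsics, pixels), "dist" ([k1, k2, p1, p2, k3] as OpenCV has them; the pictures are not rectified), "T" (4x4, takes a point from camera to world coordinates); the wrist camera has in their place "hand_eye" (4x4, takes a point from camera to tool coordinates, whose origin is the TCP and whose axes are the flange's). Camera axes: x right, y up, looking along -z (the intrinsics and any distortion apply to the point x, -y, -z); pixel columns grow to the right and rows downward; lengths in m; the calibration is good to about 2 mm. A picture is of the moment at which its call begins: read the wrist's pose just before it. calibration takes no time and is no camera call.
- env.sign_off(): hands the job in; it is judged then, once.
The state is a dict: "time_s": time; "qpos": joint angles; "joint_velocities": joint speeds; "effort": joint torques, N m; "tool_pos": TCP position; "tool_rot": TCP orientation; "force": force on the tool from outside, world axes, zero at the start; "wrist_torque": the same for the moment, N m; "grip_width": finger opening in m; "grasp_force": force on a finger pad.
Only numpy, scipy, OpenCV 4.12 (cv2) and the standard library are available. Lean on these libraries where they do the work, as an engineer would, in place of code of your own. Each camera call takes 0.05 s, during which the arm holds its last target. There are 200 camera calls.

TASK

Put the four loose aluminium heat blocks away: each goes into the shallow black-rimmed cradle of its own shape and size (oblong, square, large round, small round), standing upright and lying flat on the cradle's floor inside the rim. Set them down rather than dropping them, and leave the amber glass bottle standing where it is.

Things in the scene. Friction and masses are not known exactly. Their poses are not given: they have to be found in the camera images.
- long_block: Heat block of bare aluminium, standing upright, 50 mm tall, 0.1 to 0.45 kg, with blue-edged tube wells in its flat top (they do not matter for gripping). Origin at the centre of its underside, z up. Oblong, 90 mm along its x, 34 mm along its y, two rows of five wells. Grip across its y.
- square_block: Heat block of bare aluminium, standing upright, 50 mm tall, 0.1 to 0.45 kg, with blue-edged tube wells in its flat top (they do not matter for gripping). Origin at the centre of its underside, z up. Square, 54 x 54 mm, sides along its x and y, three rows of three wells.
- big_round_block: Heat block of bare aluminium, standing upright, 50 mm tall, 0.1 to 0.45 kg, with blue-edged tube wells in its flat top (they do not matter for gripping). Origin at the centre of its underside, z up. Round, 54 mm in diameter, six wells in a ring. Its yaw does not matter.
- small_round_block: Heat block of bare aluminium, standing upright, 50 mm tall, 0.1 to 0.45 kg, with blue-edged tube wells in its flat top (they do not matter for gripping). Origin at the centre of its underside, z up. Round, 34 mm in diameter, one wide well. Its yaw does not matter.
- long_cradle: Cradle: shallow plastic dish with a black rim and a grey floor, fixed to the bench, floor 4 mm above the bench, rim 12 mm above the bench, wall 3 mm thick, 8 mm of play all round its block. Origin at the centre of its underside, on the bench, z up. Oblong; inside 106 mm along its x and 50 mm along its y. For the oblong block, either way round.
- square_cradle: Cradle: shallow plastic dish with a black rim and a grey floor, fixed to the bench, floor 4 mm above the bench, rim 12 mm above the bench, wall 3 mm thick, 8 mm of play all round its block. Origin at the centre of its underside, on the bench, z up. Square; inside 70 x 70 mm, sides along its x and y. For the square block, any quarter turn.
- big_round_cradle: Cradle: shallow plastic dish with a black rim and a grey floor, fixed to the bench, floor 4 mm above the bench, rim 12 mm above the bench, wall 3 mm thick, 8 mm of play all round its block. Origin at the centre of its underside, on the bench, z up. Round; inside 70 mm in diameter. For the large round block.
- small_round_cradle: Cradle: shallow plastic dish with a black rim and a grey floor, fixed to the bench, floor 4 mm above the bench, rim 12 mm above the bench, wall 3 mm thick, 8 mm of play all round its block. Origin at the centre of its underside, on the bench, z up. Round; inside 50 mm in diameter. For the small round block.
- glass_bottle: Amber glass reagent bottle with a white cap, 32 mm in diameter, 70 mm tall, standing loose among the blocks and cradles; to be left where it is. Origin at the centre of its underside.
Not all that is in view belongs to the job. What is shaped like the big_round_block but purple is not meant.

How it is judged (in metres and radians):
At the end, for the whole second after the job is handed in: Each of the four blocks stands upright (within 0.06 rad) and at rest in the cradle of its own shape and size: centre within 13 mm of the cradle's centre, underside on the cradle's floor (1 to 7 mm above the cradle's underside); the glass bottle is within 20 mm of where it started (horizontal distance between long_block and long_cradle below 0.013 m and z of long_block in the frame of long_cradle between 0.001 and 0.007 m and angle between each of long_block, square_block, big_round_block, small_round_block's own z axis and vertical below 0.06 rad and linear speed of each of long_block, square_block, big_round_block, small_round_block below 0.02 m/s and horizontal distance between square_block and square_cradle below 0.013 m and z of square_block in the frame of square_cradle between 0.001 and 0.007 m and horizontal distance between big_round_block and big_round_cradle below 0.013 m and z of big_round_block in the frame of big_round_cradle between 0.001 and 0.007 m and horizontal distance between small_round_block and small_round_cradle below 0.013 m and z of small_round_block in the frame of small_round_cradle between 0.001 and 0.007 m and distance of glass_bottle from where it was at the start of the episode below 0.02 m); the robot touches nothing.
It fails at once if a block is dropped from more than about 3 cm (it moves faster than 0.8 m/s with no finger on it) ((linear speed of long_block above 0.8 m/s and contact force between the fingers and long_block below 0.05 N) or (linear speed of square_block above 0.8 m/s and contact force between the fingers and square_block below 0.05 N) or (linear speed of big_round_block above 0.8 m/s and contact force between the fingers and big_round_block below 0.05 N) or (linear speed of small_round_block above 0.8 m/s and contact force between the fingers and small_round_block below 0.05 N)).
It fails at once if the glass bottle is knocked over or pushed away by more than 2 cm (distance of glass_bottle from where it was at the start of the episode above 0.02 m or angle between glass_bottle's own z axis and vertical above 0.5 rad).
It also fails if it takes over 96 s, if anything falls off the work surface, if the arm or the gripper's body presses on something with over 40 N, if the wrist force passes 120 N, or if a joint passes its speed limit or range.

## Working session

There is one attempt and no reset: what is moved stays moved. The work goes in short steps, Python scripts to look and compute and a tool call to move; the robot and the scene stay as the last step left them, time stands still between calls to the robot, and variables do not carry over. Pictures are saved under pics/ and viewed, at most 14 in all, crops included, and the job is handed in when it is done.

Besides the shell and the picture viewer there is one more tool, called after ">>>" as name(argument=value, ...) on one line, values as JSON. arm_command: Moves the arm, as the interface text tells. Its arguments: {"type":"object","properties":{"series":{"type":"array"},"grip":{"type":"number"},"grip_force":{"type":"number"}},"required":["series"]}

```bash
mkdir -p pics
cat > h.py <<'E'
import numpy as np, cv2
from cell import env, viewer
def world(name,uv,depth,T=None):
    c=viewer.calibration(name); T=c["T"] if T is None else T
    p=cv2.undistortPoints(np.array(uv,float).reshape(-1,1,2),np.array(c["K"]),np.array(c["dist"])).reshape(-1,2)
    d=np.array(depth).reshape(-1)
    P=np.c_[p[:,0]*d,-p[:,1]*d,-d,np.ones(len(d))]
    return (np.array(T)@P.T).T[:,:3]
E
python3 - <<'E'
from h import *
o=env.get_obs();print(o)
for n in ("top","side"):
    im,d=viewer.read_camera(n);cv2.imwrite(f"pics/{n}.png",im);np.savez(f"{n}.npz",im=im,d=d)
    print(n,viewer.calibration(n))
E
```

```text
{'time_s': 0.0, 'qpos': array([71.16561678, 18.44043244, -4.01678302, 83.1746833 ,  1.29646639,
       78.53902424, -3.25919848]), 'joint_velocities': array([-0.01167193, -0.07400927,  0.00550684,  0.05512858, -0.01563191,
        0.02746462, -0.0846638 ]), 'effort': array([ 3.92807960e-04, -4.91283131e+01, -4.03490318e-01, -3.12524986e+01,
       -6.37465599e-02,  4.38113941e-02,  1.58076718e-04]), 'tool_pos': array([ 0.21825194, -0.61164033,  0.19794807]), 'tool_rot': array([-1.79891188e+02,  6.66909433e-03,  1.96464163e+01]), 'force': array([0.03471125, 0.37610745, 0.31119611]), 'wrist_torque': array([ 0.0052965 , -0.01041034, -0.00247949]), 'grasp_force': 0.0, 'grip_width': 0.08693668968843582}
top {'K': array([[479.65733923,   0.        , 321.0592065 ],
       [  0.        , 479.65733923, 205.72795201],
       [  0.        ,   0.        ,   1.        ]]), 'dist': array([-0.00105128,  0.        ,  0.        ,  0.        ,  0.        ]), 'T': array([[-0.00298737,  0.99696153, -0.07783819,  0.4041067 ],
       [-0.99997896, -0.00253004,  0.00597338, -0.10232101],
       [ 0.00575829,  0.0778544 ,  0.99694811,  1.5667338 ],
       [ 0.        ,  0.        ,  0.        ,  1.        ]])}
side {'K': array([[363.9053847 ,   0.        , 318.21930176],
       [  0.        , 363.9053847 , 202.0625982 ],
       [  0.        ,   0.        ,   1.        ]]), 'dist': array([-0.07506887,  0.        ,  0.        ,  0.        ,  0.        ]), 'T': array([[-0.99796171,  0.03747455, -0.05165354,  0.47990513],
       [-0.06328839, -0.68502199,  0.72576819,  0.52215045],
       [-0.00818598,  0.72755793,  0.68599741,  0.65942362],
       [ 0.        ,  0.        ,  0.        ,  1.        ]])}
```

View pics/top.png

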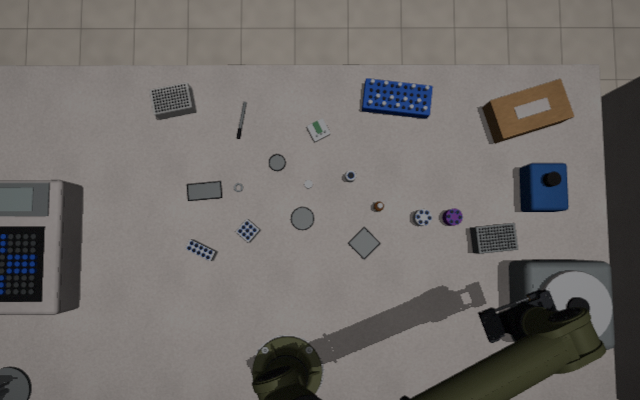

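View pics/side.png

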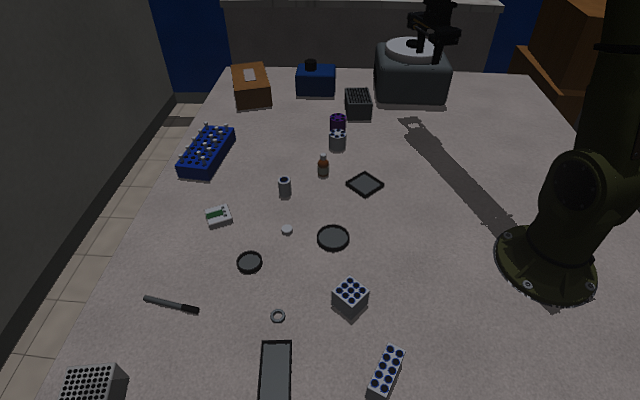

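Top view candidates: long block (201,250), square (248,231), large round (423,217), with its purple look-alike at (453,217) to be left alone. Small round is at (349,176); its look-alikes are the bottle (378,206), cap (308,184) and ring (238,187). Cradles: long (204,190), square (364,242), large round (302,218), small round (277,162).

Run:
```python
from h import *
z=np.load("top.npz");im,d=z["im"],z["d"]
cv2.imwrite("pics/crop.png",cv2.resize(im[150:270,180:470],None,fx=2.75,fy=2.75,interpolation=cv2.INTER_CUBIC))
v,u=np.mgrid[0:400,0:640]
W=world("top",np.c_[u.ravel(),v.ravel()],d.ravel()).reshape(400,640,3)
reg=np.zeros((400,640),bool);reg[150:270,180:470]=1
def ana(mask,tag):
    n,L,s,c=cv2.connectedComponentsWithStats(mask.astype(np.uint8),connectivity=8)
    for i in range(1,n):
        if s[i,4]<25: continue
        P=W[L==i]; r=cv2.minAreaRect((P[:,:2]*1000).astype(np.float32))
        print(tag,c[i].round(1),s[i,4],"mean",P.mean(0).round(4),"rect",np.round(r[0],1),np.round(r[1],1),round(r[2],1))
zz=W[...,2]
print("bench z",np.median(zz[reg]))
b=np.median(zz[reg])
ana(reg&(zz-b>0.03),"blk")
g=im.astype(int).max(2)
ana(reg&(zz-b<0.02)&(g<125)&(d>0),"dark")
```

```text
bench z 0.0012234193384317305
blk [350.8 175.1] 97 mean [ 0.6203 -0.2067  0.0495] rect [ 621.2 -207.3] [32.4 32.3] 89.8
blk [378.8 205.5] 81 mean [ 0.521  -0.2921  0.0717] rect [ 461.8 -209.7] [ 30.7 241.9] 35.5
blk [423.  216.9] 244 mean [ 0.4862 -0.4346  0.0502] rect [ 486.  -435.4] [52.2 52.1] 62.2
blk [453.5 216.3] 249 mean [ 0.4875 -0.5295  0.0564] rect [ 460.8 -329.3] [ 51.7 465. ] 7.7
blk [247.7 230. ] 308 mean [0.4463 0.1202 0.0508] rect [446.5 120.9] [54.5 53.9] 49.2
blk [200.5 249.5] 343 mean [0.3855 0.266  0.0589] rect [379.6 107.3] [417.2  64.1] 87.9
dark [276.7 162.1] 281 mean [0.67   0.0337 0.0054] rect [670.4  33.9] [62.6 58.4] 44.9
dark [345.  177.8] 53 mean [ 0.618  -0.1907  0.0031] rect [ 617.1 -195.8] [39.7 30.5] 36.1
dark [204.3 190.6] 679 mean [0.5767 0.2699 0.0055] rect [576.9 271.7] [ 63.4 119.5] 4.5
dark [238.  187.1] 69 mean [0.5879 0.16   0.0049] rect [587.7 161.2] [33.8 27.7] 83.5
dark [372.6 206.9] 40 mean [ 0.5221 -0.2804  0.0014] rect [ 522.1 -281.1] [32.1 20.2] 9.4
dark [302.  218.1] 491 mean [ 0.4859 -0.0494  0.0056] rect [486.2 -49.3] [79.3 78.3] 45.1
dark [442.6 217.9] 101 mean [ 0.4854 -0.5086  0.0041] rect [ 485.  -512.2] [54.1 37.1] 9.6
dark [412.5 217.9] 85 mean [ 0.4854 -0.4102  0.0039] rect [ 485.  -412.2] [53.1 27.9] 1.9
dark [363.6 242.8] 623 mean [ 0.4048 -0.2495  0.0054] rect [ 404.1 -249.3] [80.8 80.5] 44.2
dark [467.5 238.5] 95 mean [ 0.4179 -0.5891  0.0015] rect [ 413.1 -588. ] [78.2 16.8] 1.0
dark [247.8 236.9] 39 mean [0.425  0.1268 0.0025] rect [425.6 122.9] [34.5 82.4] 6.6
```

View pics/crop.png

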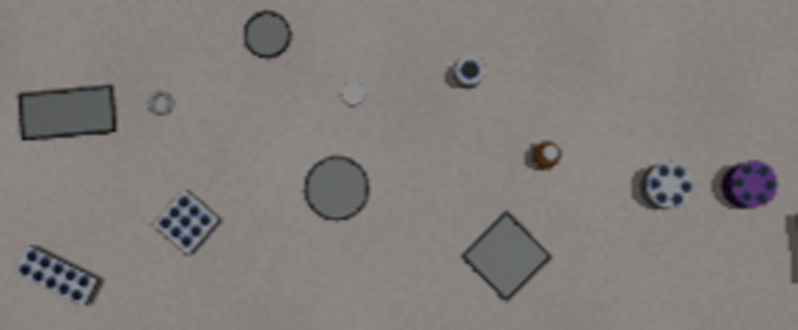

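The close crop settles the choice: the silver round block is at crop (668,185) and the purple look-alike at (752,185). Next I refine the block rectangles and compute the first reach.

```bash
cat >> h.py <<'E'
def go(x,y,z,yaw):
    o=env.get_obs();p=o["tool_pos"];r=np.radians(o["tool_rot"][2])
    d=(np.array([x,y,z])-p)*1000
    t=-((yaw-o["tool_rot"][2]+90)%180-90)
    print("shift",np.round([np.cos(r)*d[0]+np.sin(r)*d[1],np.sin(r)*d[0]-np.cos(r)*d[1],-d[2]],1),"turn rad",round(np.radians(t),3))
def where(name="top"):
    "top faces of the blocks: centre, size, angle (minAreaRect in world mm)"
    im,d=viewer.read_camera(name) if isinstance(name,str) else name
    v,u=np.mgrid[150:270,180:470]
    W=world("top",np.c_[u.ravel(),v.ravel()],d[150:270,180:470].ravel()).reshape(120,290,3)
    m=(abs(W[...,2]-0.053)<0.009).astype(np.uint8)
    n,L,s,c=cv2.connectedComponentsWithStats(m)
    for i in range(1,n):
        if s[i,4]<40: continue
        P=W[L==i];P=P[abs(P[:,2]-np.median(P[:,2]))<.004]
        r=cv2.minAreaRect((P[:,:2]*1000).astype(np.float32))
        print(np.round(c[i]+[180,150]),"z",np.median(P[:,2]).round(4),"c",np.round(r[0],1),"wh",np.round(r[1],1),"ang",round(r[2],1))
E
python3 - <<'E'
from h import *
z=np.load("top.npz");where((z["im"],z["d"]))
go(.486,-.435,.125,60)
E
```

```text
[351. 175.] z 0.05 c [ 620.9 -206.8] wh [29.2 31.3] ang 15.4
[424. 217.] z 0.051 c [ 486.4 -435.6] wh [51.2 51.2] ang 55.1
[454. 216.] z 0.0514 c [ 487.8 -533.5] wh [49.8 50.2] ang 58.9
[247. 230.] z 0.0509 c [446.7 120.9] wh [53.8 54. ] ang 49.9
[200. 250.] z 0.051 c [385.4 269.5] wh [90.3 34.2] ang 63.8
shift [311.5 -76.4  73. ] turn rad -0.704
```

>>> arm_command(series=[[[45,-11,0],-0.14],[[90,-22,0],-0.28],[[135,-33,0],-0.42],[[180,-44,0],-0.56],[[225,-55,0],-0.7]], grip=-1, grip_force=25)

```text
time_s: 0.6
tool_pos: [0.413, -0.4834, 0.1987]
tool_rot: [-180.0, -0.0, 60.1]
force: [1.0, -0.6, 0.0]
grip_width: 0.0871
grasp_force: 0.0
```

```bash
python3 -c "
from h import *
o=env.get_obs();print(o['time_s'],o['tool_pos'],o['tool_rot'])
go(.486,-.435,.026,60)"
```

```text
0.6 [ 0.41299916 -0.48341466  0.19868355] [-1.79968198e+02 -2.52555123e-03  6.00663345e+01]
shift [ 78.4  39.1 172.7] turn rad 0.001
```

>>> arm_command(series=[[[39,20,10],0],[[78,39,30],0],[[78,39,75],0],[[78,39,120],0],[[78,39,140],0]])

```text
time_s: 1.1
tool_pos: [0.4823, -0.4344, 0.0536]
tool_rot: [-179.6, -0.1, 59.8]
force: [-0.3, 0.0, -0.5]
grip_width: 0.087
grasp_force: 0.0
```

Run:
```python
from h import *
go(.486,-.435,.026,60)
p=env.get_obs()
im,d=viewer.read_camera("wrist");cv2.imwrite("pics/w1.png",im)
```

```text
shift [ 1.4  3.4 27.6] turn rad -0.003
```

View pics/w1.png

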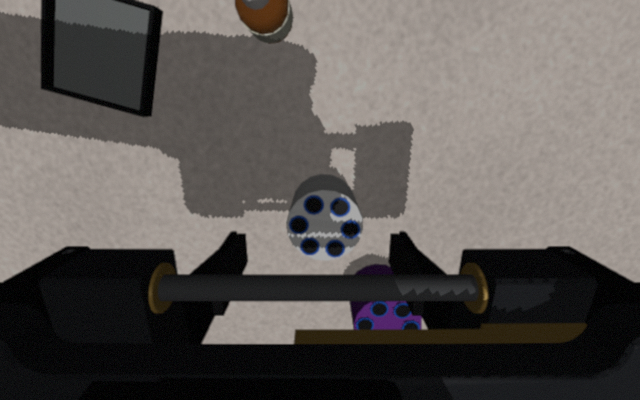

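Run:
```python
from h import *
from scipy.spatial.transform import Rotation as R
o=env.get_obs();im,d=viewer.read_camera("wrist")
c=viewer.calibration("wrist");print(c["hand_eye"])
T=np.eye(4);T[:3,:3]=R.from_euler("xyz",o["tool_rot"],degrees=True).as_matrix();T[:3,3]=o["tool_pos"]
uv=[(325,225),(325,212),(310,235),(385,320),(240,240),(395,240),(265,10),(450,300)]
dd=[d[v,u] for u,v in uv];print(np.round(dd,3))
print(world("wrist",uv,dd,T@np.array(c["hand_eye"])).round(3)); print(o["tool_pos"])
```

```text
[[-4.72347971e-04  9.53883853e-01  3.00175568e-01  8.33281169e-02]
 [ 9.99999454e-01  7.30334686e-04 -7.47251858e-04 -4.14448583e-04]
 [-9.32020110e-04  3.00175051e-01 -9.53883677e-01 -1.85629361e-01]
 [ 0.00000000e+00  0.00000000e+00  0.00000000e+00  1.00000000e+00]]
[0.201 0.2   0.205 0.225 0.167 0.168 0.163 0.087]
[[ 0.488 -0.432  0.051]
 [ 0.492 -0.424  0.049]
 [ 0.475 -0.434  0.049]
 [ 0.488 -0.523  0.05 ]
 [ 0.448 -0.403  0.085]
 [ 0.524 -0.447  0.084]
 [ 0.523 -0.303  0.051]
 [ 0.53  -0.43   0.163]]
[ 0.48114346 -0.43380608  0.05131506]
```

The wrist view shows the silver block at (325,225) between the fingers and the purple one at (385,310), outside the grip. The wrist depth agrees with the top camera, so I descend and grip.

>>> arm_command(series=[[[1,4,10],0],[[1,4,20],0],[[1,4,27],0],[[1,4,27],0],[[1,4,27],0]])

```text
time_s: 1.7
tool_pos: [0.489, -0.4384, 0.0325]
tool_rot: [180.0, 0.0, 59.7]
force: [-0.0, -0.4, -0.1]
grip_width: 0.0868
grasp_force: 0.0
```

>>> arm_command(series=[[[0,0,0],0],[[0,0,0],0],[[0,0,0],0],[[0,0,0],0],[[0,0,0],0]], grip=1, grip_force=30)

```text
time_s: 2.2
tool_pos: [0.4888, -0.4382, 0.0322]
tool_rot: [180.0, 0.0, 59.8]
force: [0.7, -0.7, 0.4]
grip_width: 0.055
grasp_force: 0.0
```

>>> arm_command(series=[[[0,0,0],0],[[0,0,3],0],[[0,0,6],0],[[0,0,6],0],[[0,0,6],0]], grip=-0.4)

```text
time_s: 2.7
tool_pos: [0.4887, -0.438, 0.0258]
tool_rot: [-180.0, -0.0, 59.8]
force: [-0.1, 0.0, 0.1]
grip_width: 0.0612
grasp_force: 0.0
```

>>> arm_command(series=[[[0,0,0],0],[[0,0,0],0],[[0,0,0],0],[[0,0,0],0],[[0,0,0],0]], grip=1)

```text
time_s: 3.2
tool_pos: [0.4915, -0.4397, 0.028]
tool_rot: [179.6, 0.0, 59.8]
force: [4.2, -2.6, 6.7]
grip_width: 0.0289
grasp_force: 6.6
```

>>> arm_command(series=[[[0,0,0],0],[[0,0,-5],0],[[0,0,-30],0],[[0,0,-65],0],[[0,0,-100],0]])

```text
time_s: 3.7
tool_pos: [0.4869, -0.437, 0.1255]
tool_rot: [-179.7, -0.0, 59.7]
force: [1.1, 0.2, 0.3]
grip_width: 0.0005
grasp_force: 0.0
```

```bash
python3 -c "
from h import *
print(env.get_obs()['tool_pos'])
go(.486,-.049,.126,90)"
```

```text
[ 0.4869251  -0.43703426  0.12550539]
shift [ 334.7 -196.3   -0.5] turn rad -0.528
```

Run:
```python
from h import *
where()
from scipy.spatial.transform import Rotation as R
o=env.get_obs();im,d=viewer.read_camera("wrist");cv2.imwrite("pics/w2.png",im)
c=viewer.calibration("wrist")
T=np.eye(4);T[:3,:3]=R.from_euler("xyz",o["tool_rot"],degrees=True).as_matrix();T[:3,3]=o["tool_pos"]
v,u=np.mgrid[0:400,0:640]
W=world("wrist",np.c_[u.ravel(),v.ravel()],d.ravel(),T@np.array(c["hand_eye"]));
im,d=viewer.read_camera("top");cv2.imwrite("pics/t2.png",cv2.resize(im[150:350,360:560],None,fx=3,fy=3))
k=(abs(W[:,2]-.05)<.01)&(W[:,1]>-.48)&(W[:,1]<-.35)&(abs(W[:,0]-.49)<.08);P=W[k];print(len(P),P.min(0),P.max(0),P.mean(0))
```

```text
[351. 175.] z 0.0513 c [ 622.3 -207.1] wh [28.7 32.1] ang 2.2
[379. 206.] z 0.0473 c [ 524.5 -295.3] wh [27.1 27.5] ang 50.4
[419. 217.] z 0.051 c [ 485.1 -419.7] wh [22.8 44.1] ang 61.1
[247. 230.] z 0.0509 c [446.5 120.9] wh [54.3 53.8] ang 48.9
[200. 250.] z 0.0512 c [385.4 269.5] wh [90.6 34. ] ang 63.5
2425 [ 0.45462038 -0.45802728  0.04014491] [ 0.50756944 -0.40407966  0.05285072] [ 0.48179662 -0.42961051  0.05001879]
```

View pics/w2.png

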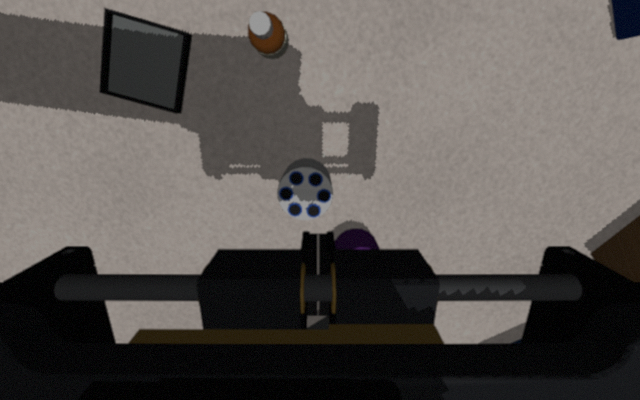

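Run:
```python
from h import *
im,d=viewer.read_camera("wrist");c=viewer.calibration("wrist");print(c["K"],c["dist"])
for u in (300,308,328,333):
    vs=np.arange(215,300,5)
    P=world("wrist",[(u,v) for v in vs],d[vs,u],np.array(c["hand_eye"]))*1000
    print(u);print(np.c_[vs,P.round(0)][:14])
cv2.imwrite("pics/w3.png",cv2.resize(im[150:300,220:420],None,fx=4,fy=4))
```

```text
[[294.09888516   0.         317.68248819]
 [  0.         294.09888516 197.84438644]
 [  0.           0.           1.        ]] [-0.01138078  0.          0.          0.          0.        ]
300
[[ 215.  -17.  -17.   78.]
 [ 220.  -22.  -17.   79.]
 [ 225.  -48.  -21.  128.]
 [ 230.  -55.  -21.  130.]
 [ 235.  -61.  -21.  129.]
 [ 240.  -67.  -21.  128.]
 [ 245.  -73.  -21.  128.]
 [ 250.   38.   -6. -100.]
 [ 255.   39.   -6. -104.]
 [ 260.   39.   -6. -106.]
 [ 265.   38.   -6. -109.]
 [ 270.   38.   -5. -111.]
 [ 275.   37.   -5. -112.]
 [ 280.   36.   -5. -113.]]
308
[[ 215.  -17.   -9.   77.]
 [ 220.  -22.  -10.   78.]
 [ 225.  -49.  -11.  130.]
 [ 230.  -55.  -11.  130.]
 [ 235.   12.   -6.  -30.]
 [ 240.   11.   -6.  -36.]
 [ 245.   12.   -6.  -42.]
 [ 250.   11.   -5.  -46.]
 [ 255.   11.   -5.  -52.]
 [ 260.   11.   -5.  -56.]
 [ 265.   10.   -5.  -60.]
 [ 270.   11.   -5.  -66.]
 [ 275.   33.   -3. -106.]
 [ 280.   33.   -3. -108.]]
328
[[ 215.  -36.   12.  127.]
 [ 220.  -42.   12.  129.]
 [ 225.  -49.   12.  129.]
 [ 230.  -54.   12.  128.]
 [ 235.   12.    6.  -30.]
 [ 240.   12.    5.  -36.]
 [ 245.   12.    5.  -42.]
 [ 250.   12.    5.  -49.]
 [ 255.   11.    5.  -52.]
 [ 260.   10.    5.  -56.]
 [ 265.   11.    5.  -63.]
 [ 270.   10.    4.  -65.]
 [ 275.   33.    3. -106.]
 [ 280.   33.    3. -108.]]
333
[[ 215.  -36.   17.  129.]
 [ 220.  -42.   17.  129.]
 [ 225.  -49.   18.  129.]
 [ 230.  -55.   18.  130.]
 [ 235.   12.    8.  -31.]
 [ 240.   12.    8.  -37.]
 [ 245.   12.    8.  -43.]
 [ 250.   39.    5. -100.]
 [ 255.   38.    5. -102.]
 [ 260.   35.    5. -101.]
 [ 265.   37.    4. -107.]
 [ 270.   37.    4. -109.]
 [ 275.   36.    4. -111.]
 [ 280.   35.    4. -112.]]
```

View pics/w3.png

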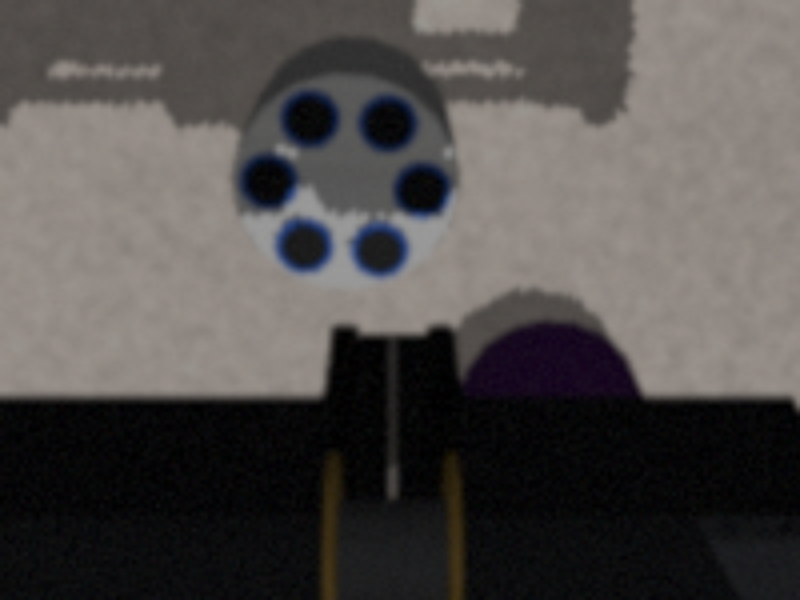

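The close crop shows the closed fingertips ending at crop row 330, and depth puts that end at tool z ≈ −28 mm. The interface text puts it at +8 mm, so the fingers really end about 36 mm higher than stated. That explains why they closed over the block's top. I'll test this with a careful lower grasp: TCP at 0.012, which should put the tips at 0.040.

```bash
python3 -c "
from h import *
go(.481,-.431,.012,60)"
```

```text
shift [  2.4  -9.8 114.3] turn rad -0.005
```

>>> arm_command(series=[[[1,-5,0],0],[[2,-10,0],0],[[2,-10,0],0],[[2,-10,20],0],[[2,-10,50],0]], grip=-1)

```text
time_s: 4.4
tool_pos: [0.4823, -0.4324, 0.0772]
tool_rot: [179.8, 0.1, 59.7]
force: [0.1, 0.5, -0.8]
grip_width: 0.0323
grasp_force: 0.0
```

>>> arm_command(series=[[[0,0,25],0],[[0,0,45],0],[[0,0,58],0],[[0,0,64],0],[[0,0,64],0]])

```text
time_s: 4.9
tool_pos: [0.4908, -0.4371, 0.0198]
tool_rot: [178.7, 0.1, 59.8]
force: [5.7, -3.6, 15.8]
grip_width: 0.0723
grasp_force: 8.5
```

>>> arm_command(series=[[[0,0,0],0],[[0,0,0],0],[[0,0,0],0],[[0,0,0],0],[[0,0,0],0]], grip=1, grip_force=5)

```text
time_s: 5.4
tool_pos: [0.4927, -0.4384, 0.0225]
tool_rot: [178.4, 0.2, 59.8]
force: [7.6, -3.1, 25.0]
grip_width: 0.0538
grasp_force: 14.0
```

>>> arm_command(series=[[[0,0,0],0],[[0,0,0],0],[[0,0,0],0],[[0,0,0],0],[[0,0,0],0]])

```text
time_s: 5.9
tool_pos: [0.4926, -0.4384, 0.0226]
tool_rot: [178.4, 0.2, 59.8]
force: [6.8, -3.1, 25.8]
grip_width: 0.0536
grasp_force: 14.0
```

The fingers hadn't opened in time and landed on the top face. Contact at TCP z 0.0225 with the block top at 0.05 does confirm the offset: tips ≈ TCP + 0.028. Back up, open fully and re-measure.

>>> arm_command(series=[[[0,0,-20],0],[[0,0,-50],0],[[0,0,-80],0],[[0,0,-80],0],[[0,0,-80],0]])

```text
time_s: 6.4
tool_pos: [0.4814, -0.4316, 0.0925]
tool_rot: [179.9, 0.0, 59.7]
force: [-0.2, -0.0, -1.2]
grip_width: 0.0038
grasp_force: 0.0
```

>>> arm_command(series=[[[0,0,0],0],[[0,0,0],0],[[0,0,0],0],[[0,0,0],0],[[0,0,0],0]], grip=-1)

```text
time_s: 6.9
tool_pos: [0.4811, -0.4313, 0.0917]
tool_rot: [-180.0, -0.0, 59.8]
force: [0.5, 0.4, -0.3]
grip_width: 0.0361
grasp_force: 0.0
```

```bash
cat >> h.py <<'E'
from scipy.spatial.transform import Rotation as R
def wrist(x,y,rad=.08,save=None):
    "top face near x,y seen by wrist camera"
    o=env.get_obs();im,d=viewer.read_camera("wrist");c=viewer.calibration("wrist")
    if save: cv2.imwrite(save,im)
    T=np.eye(4);T[:3,:3]=R.from_euler("xyz",o["tool_rot"],degrees=True).as_matrix();T[:3,3]=o["tool_pos"]
    v,u=np.mgrid[0:400,0:640]
    W=world("wrist",np.c_[u.ravel(),v.ravel()],d.ravel(),T@np.array(c["hand_eye"])).reshape(400,640,3)
    m=(abs(W[...,2]-.051)<.005)&(np.hypot(W[...,0]-x,W[...,1]-y)<rad)
    n,L,s,_=cv2.connectedComponentsWithStats(m.astype(np.uint8))
    i=1+np.argmax(s[1:,4]);r=cv2.minAreaRect((W[L==i][:,:2]*1000).astype(np.float32))
    print(s[i,4],"c",np.round(r[0],1),"wh",np.round(r[1],1),"ang",round(r[2],1))
    cc,rr=cv2.minEnclosingCircle((W[L==i][:,:2]*1000).astype(np.float32));print("circle",np.round(cc,1),round(rr,1))
E
python3 -c "
from h import *
o=env.get_obs();print(o['tool_pos'],o['grip_width'])
wrist(.481,-.431,.06)
where()
go(.481,-.431,0,60)"
```

```text
[ 0.48108979 -0.43132146  0.09169068] 0.03609615399425742
3128 c [ 480.1 -429.7] wh [52.9 53.1] ang 52.4
circle [ 479.9 -429.8] 26.9
[351. 175.] z 0.051 c [ 620.7 -206.2] wh [32.4 29.8] ang 73.3
[418. 215.] z 0.051 c [ 491.7 -419.6] wh [15.2 40.8] ang 44.1
[248. 230.] z 0.0512 c [446.5 121.2] wh [54.1 53.9] ang 50.2
[200. 250.] z 0.0511 c [385.3 269.9] wh [89.7 33.9] ang 64.0
shift [ 0.3 -0.3 91.9] turn rad -0.004
```

>>> arm_command(series=[[[1,1,0],0],[[1,1,0],0],[[1,1,0],0],[[1,1,0],0],[[1,1,0],0]], grip_force=30)

```text
time_s: 7.5
tool_pos: [0.4826, -0.4311, 0.0921]
tool_rot: [180.0, 0.0, 59.8]
force: [1.3, 0.4, 0.3]
grip_width: 0.0827
grasp_force: 0.0
```

>>> arm_command(series=[[[0,0,0],0],[[0,0,5],0],[[0,0,25],0],[[0,0,45],0],[[0,0,60],0]])

```text
time_s: 8.0
tool_pos: [0.482, -0.4306, 0.0304]
tool_rot: [-179.9, -0.0, 59.7]
force: [0.1, -0.4, -0.1]
grip_width: 0.0865
grasp_force: 0.0
```

>>> arm_command(series=[[[0,0,12],0],[[0,0,24],0],[[0,0,36],0],[[0,0,42],0],[[0,0,42],0]])

```text
time_s: 8.5
tool_pos: [0.482, -0.4307, -0.011]
tool_rot: [-179.9, -0.0, 59.7]
force: [0.3, 0.2, 0.1]
grip_width: 0.0867
grasp_force: 0.0
```

>>> arm_command(series=[[[0,0,0],0],[[0,0,0],0],[[0,0,0],0],[[0,0,0],0],[[0,0,0],0]], grip=1)

```text
time_s: 9.0
tool_pos: [0.4822, -0.4309, -0.0097]
tool_rot: [-180.0, 0.0, 59.7]
force: [-1.8, 0.5, 1.2]
grip_width: 0.0549
grasp_force: 1.1
```

>>> arm_command(series=[[[0,0,0],0],[[0,0,0],0],[[0,0,0],0],[[0,0,0],0],[[0,0,0],0]])

```text
time_s: 9.5
tool_pos: [0.4821, -0.4309, -0.0097]
tool_rot: [-179.9, 0.0, 59.7]
force: [-3.8, 2.6, 5.8]
grip_width: 0.0537
grasp_force: 30.0
```

>>> arm_command(series=[[[0,0,-5],0],[[0,0,-25],0],[[0,0,-55],0],[[0,0,-90],0],[[0,0,-110],0]], grip_force=40)

```text
time_s: 10.0
tool_pos: [0.4843, -0.432, 0.1027]
tool_rot: [179.7, 0.0, 59.8]
force: [0.1, -1.1, -1.9]
grip_width: 0.0529
grasp_force: 40.0
```

>>> arm_command(series=[[[15,-8,0],0],[[50,-28,0],0],[[90,-51,0],0],[[130,-74,0],0],[[170,-97,0],0]])

```text
time_s: 10.5
tool_pos: [0.4832, -0.2315, 0.0978]
tool_rot: [-179.9, -0.0, 59.8]
force: [0.3, -0.0, -2.9]
grip_width: 0.0532
grasp_force: 40.0
```

>>> arm_command(series=[[[40,-23,0],0],[[80,-46,0],0],[[120,-68,0],0],[[150,-86,0],0],[[162,-92,0],0]])

```text
time_s: 11.0
tool_pos: [0.4847, -0.043, 0.0983]
tool_rot: [-179.8, -0.0, 60.2]
force: [0.8, 0.7, -3.2]
grip_width: 0.0532
grasp_force: 40.0
```

```bash
python3 -c "
from h import *
go(.487,-.049,-.005,60)
wrist(.481,-.431,.06);print(env.get_obs()['qpos'])"
```

```text
shift [ -4.1   5.  103.3] turn rad 0.003Traceback (most recent call last):
  File "<string>", line 4, in <module>
    wrist(.481,-.431,.06);print(env.get_obs()['qpos'])
    ~~~~~^^^^^^^^^^^^^^^^
  File "h.py", line 36, in wrist
    i=1+np.argmax(s[1:,4]);r=cv2.minAreaRect((W[L==i][:,:2]*1000).astype(np.float32))
        ~~~~~~~~~^^^^^^^^^
    return _wrapfunc(a, 'argmax', axis=axis, out=out, **kwds)
    return bound(*args, **kwds)
ValueError: attempt to get argmax of an empty sequence
```

>>> arm_command(series=[[[0,0,0],0],[[0,0,15],0],[[0,0,35],0],[[0,0,55],0],[[0,0,75],0]])

```text
time_s: 11.55
tool_pos: [0.486, -0.0516, 0.0235]
tool_rot: [-180.0, 0.1, 59.5]
force: [-0.7, -0.2, -3.0]
grip_width: 0.0532
grasp_force: 40.0
```

>>> arm_command(series=[[[0,0,10],0],[[0,0,18],0],[[0,0,24],0],[[0,0,28],0],[[0,0,29],0]])

```text
time_s: 12.05
tool_pos: [0.4867, -0.0492, -0.004]
tool_rot: [180.0, 0.0, 59.7]
force: [-0.4, -0.1, -2.0]
grip_width: 0.0534
grasp_force: 40.0
```

```bash
python3 -c "
from h import *
o=env.get_obs();print(o['tool_pos'],o['tool_rot'],o['force'])
go(.487,-.049,-.0057,60)
im,d=viewer.read_camera('side');cv2.imwrite('pics/s3.png',cv2.resize(im[180:320,220:440],None,fx=3.5,fy=3.5))"
```

```text
[ 0.48668987 -0.04923911 -0.00400528] [1.79988175e+02 4.65474572e-03 5.97416571e+01] [-0.42975901 -0.13740309 -1.95206927]
shift [0.4 0.1 1.7] turn rad -0.005
```

View pics/s3.png

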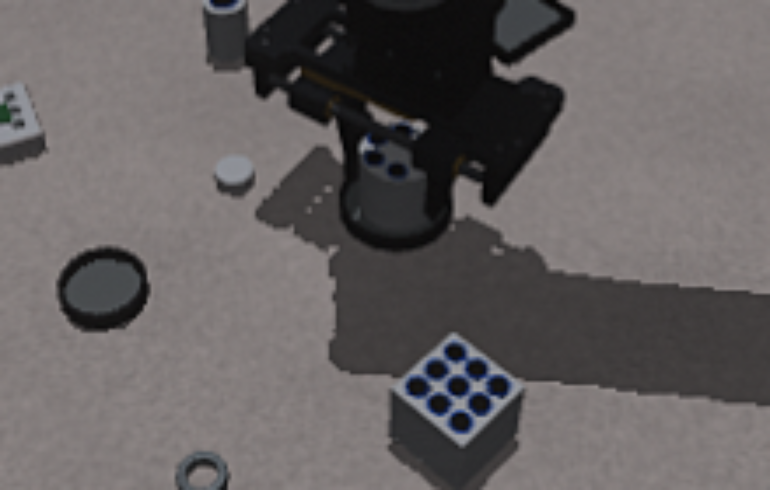

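The crop shows the large round block (395,200) inside its cradle rim, just above the floor. Lower the last bit, release and rise.

>>> arm_command(series=[[[0,0,1],0],[[0,0,2],0],[[0,0,2],0],[[0,0,2],0],[[0,0,2],0]])

```text
time_s: 12.6
tool_pos: [0.4868, -0.0491, -0.0057]
tool_rot: [180.0, -0.0, 59.7]
force: [0.1, 0.6, -2.5]
grip_width: 0.0536
grasp_force: 40.0
```

>>> arm_command(series=[[[0,0,0],0],[[0,0,0],0],[[0,0,0],0],[[0,0,0],0],[[0,0,0],0]], grip=-1)

```text
time_s: 13.1
tool_pos: [0.4866, -0.0491, -0.0059]
tool_rot: [180.0, 0.0, 59.7]
force: [-0.8, -0.7, 0.4]
grip_width: 0.0831
grasp_force: 0.0
```

>>> arm_command(series=[[[0,0,-10],0],[[0,0,-40],0],[[0,0,-80],0],[[0,0,-120],0],[[0,0,-130],0]])

```text
time_s: 13.6
tool_pos: [0.4898, -0.0491, 0.1294]
tool_rot: [179.5, -0.1, 59.8]
force: [0.4, -0.2, 0.4]
grip_width: 0.0871
grasp_force: 0.0
```

```bash
python3 -c "
from h import *
o=env.get_obs();print(o['tool_pos'])
wrist(.486,-.049,.06)
go(.621,-.2065,.125,60)"
```

```text
[ 0.48977906 -0.04914446  0.12938629]
2455 c [486.3 -49.3] wh [53.3 52.6] ang 57.0
circle [486.4 -49.2] 26.9
shift [-69.6 192.8   3.9] turn rad -0.004
```

>>> arm_command(series=[[[-16,44,0],0],[[-32,90,0],0],[[-48,136,0],0],[[-63,180,0],0],[[-69,195,0],0]])

```text
time_s: 14.15
tool_pos: [0.6208, -0.212, 0.1215]
tool_rot: [-179.9, 0.1, 59.5]
force: [-0.4, -0.1, 0.7]
grip_width: 0.087
grasp_force: 0.0
```

>>> arm_command(series=[[[0,0,10],0],[[0,0,20],0],[[0,0,20],0],[[0,0,20],0],[[0,0,20],0]])

```text
time_s: 14.65
tool_pos: [0.6202, -0.206, 0.1046]
tool_rot: [180.0, 0.0, 59.8]
force: [-0.1, 0.5, 0.2]
grip_width: 0.0868
grasp_force: 0.0
```

```bash
python3 -c "
from h import *
o=env.get_obs();print(o['tool_pos'])
wrist(.621,-.2065,.05)
go(.621,-.2065,-.011,60)"
```

```text
[ 0.62017134 -0.2059661   0.10464268]
1131 c [ 622.6 -203.8] wh [32.7 33. ] ang 60.4
circle [ 622.4 -203.8] 16.9
shift [  0.2   0.7 115.8] turn rad -0.003
```

>>> arm_command(series=[[[3,1,0],0],[[3,1,10],0],[[3,1,35],0],[[3,1,60],0],[[3,1,75],0]])

```text
time_s: 15.2
tool_pos: [0.6212, -0.2044, 0.0264]
tool_rot: [-179.8, 0.0, 59.8]
force: [-0.1, 0.1, 0.9]
grip_width: 0.087
grasp_force: 0.0
```

>>> arm_command(series=[[[0,0,12],0],[[0,0,24],0],[[0,0,34],0],[[0,0,40],0],[[0,0,40],0]])

```text
time_s: 15.7
tool_pos: [0.6222, -0.2047, -0.0117]
tool_rot: [-179.9, 0.0, 59.8]
force: [-0.3, 0.5, 0.2]
grip_width: 0.087
grasp_force: 0.0
```

>>> arm_command(series=[[[0,0,0],0],[[0,0,0],0],[[0,0,0],0],[[0,0,0],0],[[0,0,0],0]], grip=1, grip_force=30)

```text
time_s: 16.2
tool_pos: [0.6227, -0.2049, -0.0107]
tool_rot: [180.0, 0.0, 59.7]
force: [0.9, -0.6, -1.0]
grip_width: 0.0548
grasp_force: 0.0
```

>>> arm_command(series=[[[0,0,0],0],[[0,0,0],0],[[0,0,0],0],[[0,0,0],0],[[0,0,0],0]])

```text
time_s: 16.7
tool_pos: [0.6226, -0.2048, -0.011]
tool_rot: [-180.0, 0.0, 59.8]
force: [0.1, -0.3, -0.7]
grip_width: 0.0333
grasp_force: 30.0
```

>>> arm_command(series=[[[0,0,0],0],[[0,0,0],0],[[0,0,0],0],[[0,0,-2],0],[[0,0,-5],0]])

```text
time_s: 17.2
tool_pos: [0.6222, -0.2047, -0.0063]
tool_rot: [-179.9, 0.0, 59.8]
force: [-0.6, 0.6, -1.6]
grip_width: 0.0334
grasp_force: 30.0
```

```bash
python3 -c "
from h import *
o=env.get_obs();print(o['tool_pos'],o['grip_width'],o['grasp_force'])
go(.670,.034,.1,60)"
```

```text
[ 0.62218368 -0.20470367 -0.00629038] 0.0334389591870005 30.013597900397144
shift [ 230.3  -78.9 -106.3] turn rad -0.004
```

>>> arm_command(series=[[[0,0,-20],0],[[0,0,-45],0],[[8,-3,-65],0],[[30,-10,-70],0],[[65,-22,-70],0]])

```text
time_s: 17.7
tool_pos: [0.637, -0.1412, 0.0658]
tool_rot: [179.8, 0.1, 59.4]
force: [0.0, -0.3, -1.8]
grip_width: 0.0333
grasp_force: 30.0
```

>>> arm_command(series=[[[40,-14,0],0],[[80,-28,0],0],[[120,-42,0],0],[[150,-53,0],0],[[165,-57,0],0]])

```text
time_s: 18.2
tool_pos: [0.6701, 0.039, 0.0644]
tool_rot: [-179.9, -0.1, 60.1]
force: [-0.3, 0.4, -0.7]
grip_width: 0.0333
grasp_force: 30.0
```

>>> arm_command(series=[[[0,0,5],0],[[0,0,15],0],[[0,0,30],0],[[0,0,40],0],[[0,0,45],0]])

```text
time_s: 18.7
tool_pos: [0.6687, 0.0315, 0.0165]
tool_rot: [-179.9, 0.1, 59.6]
force: [0.3, -0.3, -0.5]
grip_width: 0.0329
grasp_force: 30.0
```

```bash
python3 -c "
from h import *
o=env.get_obs();print(o['tool_pos'],o['grip_width'],o['grasp_force'])
go(.670,.034,-.007,60)"
```

```text
[0.66874347 0.03153356 0.01648307] 0.03290162030504718 30.01341654045973
shift [ 2.8 -0.2 23.5] turn rad -0.007
```

>>> arm_command(series=[[[1,0,5],0],[[1,0,11],0],[[1,0,17],0],[[1,0,22],0],[[1,0,22],0]])

```text
time_s: 19.2
tool_pos: [0.6701, 0.0345, -0.0039]
tool_rot: [-179.9, 0.1, 59.8]
force: [-0.2, 0.3, -1.7]
grip_width: 0.0337
grasp_force: 30.0
```

```bash
python3 -c "
from h import *
o=env.get_obs();print(o['tool_pos'],o['grip_width'],o['force'])
go(.670,.034,-.007,60)"
```

```text
[ 0.67009983  0.03447029 -0.00388644] 0.03367361371355689 [-0.24066343  0.34999072 -1.74771793]
shift [-0.5  0.2  3.1] turn rad -0.004
```

Lower 3 mm, release and rise. Then head for the square block at (0.4465, 0.121).

>>> arm_command(series=[[[0,0,1],0],[[0,0,2],0],[[0,0,3],0],[[0,0,3],0],[[0,0,3],0]])

```text
time_s: 19.7
tool_pos: [0.6708, 0.0345, -0.0059]
tool_rot: [180.0, 0.0, 59.7]
force: [0.3, -0.2, -1.7]
grip_width: 0.0336
grasp_force: 30.0
```

>>> arm_command(series=[[[0,0,0],0],[[0,0,0],0],[[0,0,0],0],[[0,0,0],0],[[0,0,0],0]], grip=-1)

```text
time_s: 20.2
tool_pos: [0.6708, 0.0345, -0.0059]
tool_rot: [180.0, -0.0, 59.7]
force: [0.6, 0.0, -0.2]
grip_width: 0.0655
grasp_force: 0.0
```

>>> arm_command(series=[[[0,0,-10],0],[[0,0,-40],0],[[0,0,-80],0],[[0,0,-120],0],[[0,0,-130],0]])

```text
time_s: 20.7
tool_pos: [0.674, 0.0353, 0.1308]
tool_rot: [179.5, -0.3, 59.8]
force: [-0.1, -0.3, 1.0]
grip_width: 0.0868
grasp_force: 0.0
```

```bash
python3 -c "
from h import *
o=env.get_obs();print(o['tool_pos'])
wrist(.67,.034,.05)
where()
go(.4465,.121,.105,50);go(.4465,.121,.105,140)"
```

```text
[0.67402302 0.03534663 0.13081029]
966 c [671.1  35.4] wh [32.8 33.3] ang 65.9
circle [670.9  35.2] 16.9
[454. 216.] z 0.0511 c [ 488.2 -533.6] wh [51.  49.3] ang 43.0
[304. 217.] z 0.0545 c [486.1 -61.1] wh [52.2 33.6] ang 10.5
[248. 230.] z 0.0514 c [446.5 121. ] wh [54.5 54.1] ang 49.0
[200. 250.] z 0.051 c [385.5 269.6] wh [90.5 33.7] ang 63.1
shift [ -39.5 -238.6   22.4] turn rad 0.17
shift [ -39.5 -238.6   22.4] turn rad -1.401
```

>>> arm_command(series=[[[-8,-47,0],0.04],[[-15,-95,0],0.09],[[-23,-142,0],0.13],[[-31,-190,0],0.175],[[-38,-237,0],0.175]])

```text
time_s: 21.3
tool_pos: [0.4437, 0.1211, 0.1221]
tool_rot: [-179.9, 0.1, 49.6]
force: [0.1, 1.7, 1.4]
grip_width: 0.0873
grasp_force: 0.0
```

>>> arm_command(series=[[[0,0,10],0],[[0,0,20],0],[[0,0,20],0],[[0,0,20],0],[[0,0,20],0]])

```text
time_s: 21.8
tool_pos: [0.4476, 0.1209, 0.1038]
tool_rot: [-179.9, -0.0, 49.7]
force: [-0.7, -0.7, 0.8]
grip_width: 0.0867
grasp_force: 0.0
```

```bash
python3 -c "
from h import *
o=env.get_obs();print(o['tool_pos'],o['tool_rot'])
wrist(.4465,.121,.06)
go(.4465,.121,-.011,49.5)"
```

```text
[0.44763311 0.1208577  0.10377309] [-1.7992530e+02 -1.2711340e-02  4.9655244e+01]
3742 c [447.9 124.4] wh [54.2 54. ] ang 48.9
circle [448.1 124.7] 37.1
shift [ -0.7  -0.9 114.9] turn rad 0.003
```

>>> arm_command(series=[[[3,-2,0],0.01],[[3,-2,10],0.01],[[3,-2,35],0.01],[[3,-2,60],0.01],[[3,-2,75],0.01]])

```text
time_s: 22.35
tool_pos: [0.446, 0.1244, 0.0268]
tool_rot: [-179.9, 0.1, 49.2]
force: [0.1, 0.7, 0.2]
grip_width: 0.087
grasp_force: 0.0
```

>>> arm_command(series=[[[0,0,12],0],[[0,0,24],0],[[0,0,34],0],[[0,0,40],0],[[0,0,40],0]])

```text
time_s: 22.85
tool_pos: [0.4468, 0.1246, -0.0117]
tool_rot: [-180.0, 0.1, 49.2]
force: [-0.3, -0.2, 0.3]
grip_width: 0.0871
grasp_force: 0.0
```

>>> arm_command(series=[[[0,0,0],0],[[0,0,0],0],[[0,0,0],0],[[0,0,0],0],[[0,0,0],0]], grip=1, grip_force=40)

```text
time_s: 23.35
tool_pos: [0.4476, 0.1246, -0.0107]
tool_rot: [180.0, -0.0, 49.1]
force: [0.7, -0.3, 0.1]
grip_width: 0.0549
grasp_force: 0.2
```

>>> arm_command(series=[[[0,0,0],0],[[0,0,0],0],[[0,0,0],0],[[0,0,-2],0],[[0,0,-5],0]])

```text
time_s: 23.85
tool_pos: [0.4461, 0.1245, -0.0066]
tool_rot: [-179.9, 0.1, 49.2]
force: [0.1, 0.7, -3.8]
grip_width: 0.0538
grasp_force: 40.0
```

```bash
python3 -c "
from h import *
o=env.get_obs();print(o['tool_pos'],o['grip_width'],o['grasp_force'])
go(.4045,-.2495,.1,44.5)"
```

```text
[ 0.44608953  0.12451451 -0.0066166 ] 0.053793188333148605 39.987246178716305
shift [-310.1  213.1 -106.6] turn rad 0.081
```

>>> arm_command(series=[[[0,0,-20],0],[[0,0,-50],0],[[0,0,-80],0],[[0,0,-100],0],[[0,0,-105],0]])

```text
time_s: 24.35
tool_pos: [0.4486, 0.1251, 0.1011]
tool_rot: [179.8, -0.1, 49.2]
force: [0.1, -0.4, -3.3]
grip_width: 0.0539
grasp_force: 40.0
```

>>> arm_command(series=[[[-15,18,0],0],[[-42,52,0],0],[[-70,87,0],0],[[-95,118,0],0],[[-117,146,0],0]])

```text
time_s: 24.85
tool_pos: [0.48, -0.0615, 0.0975]
tool_rot: [-179.9, 0.1, 49.1]
force: [1.4, 0.1, -3.0]
grip_width: 0.0535
grasp_force: 40.0
```

>>> arm_command(series=[[[-38,13,0],0.02],[[-80,27,0],0.04],[[-125,43,0],0.06],[[-168,58,0],0.08],[[-193,67,0],0.08]])

```text
time_s: 25.35
tool_pos: [0.4023, -0.2524, 0.0974]
tool_rot: [-179.9, 0.1, 44.3]
force: [-0.1, -0.1, -3.5]
grip_width: 0.0535
grasp_force: 40.0
```

>>> arm_command(series=[[[0,0,5],0],[[0,0,20],0],[[0,0,40],0],[[0,0,60],0],[[0,0,75],0]])

```text
time_s: 25.85
tool_pos: [0.4044, -0.2472, 0.0214]
tool_rot: [-179.8, 0.0, 44.6]
force: [0.3, -0.4, -3.5]
grip_width: 0.0541
grasp_force: 40.0
```

```bash
python3 -c "
from h import *
o=env.get_obs();print(o['tool_pos'],o['tool_rot'],o['grip_width'],o['grasp_force'])
go(.4045,-.2495,-.007,44.5)"
```

```text
[ 0.40439957 -0.24717344  0.02142409] [-1.79780526e+02  2.63103340e-02  4.46362318e+01] 0.054074954687889365 39.987069906201214
shift [-1.6  1.7 28.4] turn rad 0.002
```

>>> arm_command(series=[[[0,0,7],0],[[0,0,14],0],[[0,0,20],0],[[0,0,25],0],[[0,0,25],0]])

```text
time_s: 26.35
tool_pos: [0.4054, -0.2489, -0.0014]
tool_rot: [-180.0, 0.0, 44.6]
force: [0.2, 0.3, -3.1]
grip_width: 0.0536
grasp_force: 40.0
```

```bash
python3 -c "
from h import *
o=env.get_obs();print(o['tool_pos'],o['tool_rot'],o['force'])
go(.4045,-.2495,-.007,44.5)
im,d=viewer.read_camera('side');cv2.imwrite('pics/s4.png',cv2.resize(im[100:250,260:460],None,fx=3.5,fy=3.5))"
```

```text
[ 0.40536153 -0.2489284  -0.00135839] [-1.79959659e+02  1.35247801e-02  4.45679256e+01] [ 0.21104602  0.2547087  -3.14217871]
shift [-1.  -0.2  5.6] turn rad 0.001
```

View pics/s4.png

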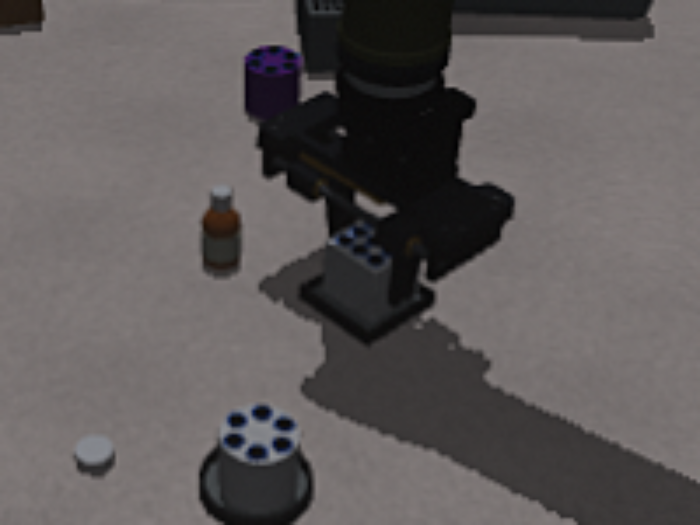

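The crop shows the square block (360,275) inside its cradle, with the bottle standing at (220,235) and the large round block seated (258,460). Lower, release, and go to the long block.

>>> arm_command(series=[[[0,0,2],0],[[0,0,4],0],[[0,0,5],0],[[0,0,5],0],[[0,0,5],0]])

```text
time_s: 26.9
tool_pos: [0.4057, -0.2492, -0.0059]
tool_rot: [180.0, 0.0, 44.6]
force: [-0.3, 1.2, -3.3]
grip_width: 0.0542
grasp_force: 40.0
```

>>> arm_command(series=[[[0,0,0],0],[[0,0,0],0],[[0,0,0],0],[[0,0,0],0],[[0,0,0],0]], grip=-1)

```text
time_s: 27.4
tool_pos: [0.4058, -0.2492, -0.0058]
tool_rot: [180.0, -0.0, 44.6]
force: [-0.4, 0.4, -0.6]
grip_width: 0.0834
grasp_force: 0.0
```

>>> arm_command(series=[[[0,0,-10],0],[[0,0,-40],0],[[0,0,-80],0],[[0,0,-120],0],[[0,0,-130],0]])

```text
time_s: 27.9
tool_pos: [0.4085, -0.2507, 0.1296]
tool_rot: [179.5, -0.1, 44.6]
force: [-0.1, -0.4, -1.4]
grip_width: 0.0871
grasp_force: 0.0
```

```bash
python3 -c "
from h import *
o=env.get_obs();print(o['tool_pos'])
wrist(.4045,-.2495,.06)
go(.50,0,.125,63.5)
where()"
```

```text
[ 0.40854204 -0.25068     0.12957844]
3174 c [ 405.5 -248.7] wh [54.2 54. ] ang 44.6
circle [ 405.6 -248.6] 37.2
shift [ 241.2 -114.2    4.1] turn rad -0.33
[276. 160.] z 0.0544 c [669.4  32. ] wh [32.3 29.9] ang 60.1
[454. 216.] z 0.051 c [ 488.6 -532.5] wh [51.  49.8] ang 2.2
[302. 218.] z 0.0548 c [484.3 -51.9] wh [49.1 51.3] ang 44.4
[200. 250.] z 0.0518 c [385.5 269.5] wh [90.7 34.1] ang 63.5
```

>>> arm_command(series=[[[44,-21,0],-0.08],[[88,-42,0],-0.16],[[132,-62,0],-0.25],[[176,-83,0],-0.33],[[220,-104,0],-0.33]])

```text
time_s: 28.5
tool_pos: [0.4884, -0.0188, 0.1224]
tool_rot: [-179.9, 0.1, 63.6]
force: [0.3, 0.0, -0.5]
grip_width: 0.0872
grasp_force: 0.0
```

>>> arm_command(series=[[[33,-34,0],0],[[66,-68,0],0],[[99,-102,0],0],[[132,-136,0],0],[[165,-170,0],0]])

```text
time_s: 29.0
tool_pos: [0.4089, 0.2039, 0.1224]
tool_rot: [-179.9, 0.1, 63.5]
force: [1.1, -0.7, -0.4]
grip_width: 0.0868
grasp_force: 0.0
```

>>> arm_command(series=[[[30,-32,0],0],[[47,-52,10],0],[[47,-52,20],0],[[47,-52,20],0],[[47,-52,20],0]])

```text
time_s: 29.5
tool_pos: [0.3852, 0.2665, 0.1029]
tool_rot: [-179.9, 0.1, 63.4]
force: [0.3, -0.4, 1.0]
grip_width: 0.0876
grasp_force: 0.0
```

```bash
python3 -c "
from h import *
o=env.get_obs();print(o['tool_pos'],o['tool_rot'])
wrist(.3855,.2695,.08)
go(.3855,.2695,-.011,63.5)"
```

```text
[0.38524928 0.26650956 0.10293637] [-1.79919312e+02  1.22849417e-01  6.33775203e+01]
3992 c [386.7 273.5] wh [89.7 34.1] ang 63.9
circle [386.9 273.6] 47.1
shift [  2.4  -1.5 114.5] turn rad -0.003
```

>>> arm_command(series=[[[4,-1,0],-0.01],[[4,-1,10],-0.01],[[4,-1,35],-0.01],[[4,-1,60],-0.01],[[4,-1,75],-0.01]])

```text
time_s: 30.05
tool_pos: [0.3855, 0.2712, 0.027]
tool_rot: [-179.9, 0.1, 64.0]
force: [-0.3, -0.4, -0.4]
grip_width: 0.087
grasp_force: 0.0
```

>>> arm_command(series=[[[0,0,12],0],[[0,0,24],0],[[0,0,34],0],[[0,0,40],0],[[0,0,40],0]])

```text
time_s: 30.55
tool_pos: [0.3859, 0.272, -0.0116]
tool_rot: [-180.0, 0.0, 64.1]
force: [-0.9, 0.0, 0.2]
grip_width: 0.0869
grasp_force: 0.0
```

>>> arm_command(series=[[[0,0,0],0],[[0,0,0],0],[[0,0,0],0],[[0,0,0],0],[[0,0,0],0]], grip=1)

```text
time_s: 31.05
tool_pos: [0.3865, 0.2722, -0.0108]
tool_rot: [180.0, -0.0, 64.0]
force: [-0.7, -0.4, 0.4]
grip_width: 0.0548
grasp_force: 0.0
```

>>> arm_command(series=[[[0,0,0],0],[[0,0,0],0],[[0,0,0],0],[[0,0,0],0],[[0,0,0],0]])

```text
time_s: 31.55
tool_pos: [0.3864, 0.2722, -0.011]
tool_rot: [180.0, 0.0, 64.0]
force: [0.3, -0.8, 0.6]
grip_width: 0.0339
grasp_force: 40.0
```

>>> arm_command(series=[[[0,0,-5],0],[[0,0,-15],0],[[0,0,-35],0],[[0,0,-50],0],[[0,0,-55],0]])

```text
time_s: 32.05
tool_pos: [0.3875, 0.273, 0.046]
tool_rot: [179.9, -0.1, 64.0]
force: [0.6, 0.2, -2.5]
grip_width: 0.0337
grasp_force: 40.0
```

```bash
python3 -c "
from h import *
o=env.get_obs();print(o['tool_pos'],o['grip_width'],o['grasp_force'])
go(.577,.271,.05,94.5)"
```

```text
[0.38754712 0.27295231 0.04602576] 0.033680948178414244 39.975921259465395
shift [ 81.2 171.2  -4. ] turn rad -0.532
```

>>> arm_command(series=[[[15,31,-3],-0.1],[[34,69,-5],-0.21],[[53,108,-5],-0.32],[[72,146,-5],-0.43],[[85,172,-5],-0.532]])

```text
time_s: 32.55
tool_pos: [0.5814, 0.2717, 0.0483]
tool_rot: [180.0, 0.0, 94.6]
force: [-0.2, 0.3, -3.5]
grip_width: 0.0336
grasp_force: 40.0
```

>>> arm_command(series=[[[0,0,0],0],[[0,0,0],0],[[0,0,0],0],[[0,0,0],0],[[0,0,0],0]])

```text
time_s: 33.05
tool_pos: [0.5775, 0.2735, 0.0493]
tool_rot: [180.0, 0.0, 94.6]
force: [0.8, -0.2, -3.1]
grip_width: 0.0343
grasp_force: 40.0
```

Run:
```python
from h import *
o=env.get_obs();print(o['tool_pos'],o['tool_rot'])
im,d=viewer.read_camera("wrist");cv2.imwrite("pics/w5.png",im);np.savez("w5.npz",im=im,d=d,p=o['tool_pos'],r=o['tool_rot'])
```

```text
[0.57745259 0.2735242  0.04932123] [1.79981269e+02 3.88417206e-02 9.45784333e+01]
```

View pics/w5.png

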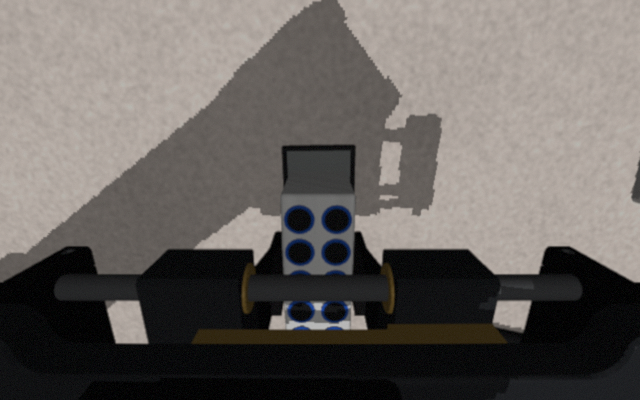

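The far end of the long cradle shows ahead of the held block, with its outer rim corners at (281,146) and (356,146). I use these for its centre.

Run:
```python
from h import *
z=np.load("w5.npz");d=z["d"];c=viewer.calibration("wrist")
T=np.eye(4);T[:3,:3]=R.from_euler("xyz",z["r"],degrees=True).as_matrix();T[:3,3]=z["p"]
T=T@np.array(c["hand_eye"])
uv=[(281,146),(356,146)]
# intersect rays with z=.012
a=world("wrist",uv,[.1,.1],T);b=world("wrist",uv,[.3,.3],T)
t=(.012-a[:,2])/(b[:,2]-a[:,2]);P=a+t[:,None]*(b-a);print(P.round(4))
print(world("wrist",[(318,148),(318,149)],[d[148,318],d[149,318]],T).round(4))
m=P.mean(0);e=P[1]-P[0];e/=np.linalg.norm(e);n=np.array([e[1],-e[0]]);n*=np.sign(-n[1])
print("angle",np.degrees(np.arctan2(n[1],n[0]))%180,"centre",m[:2]+.056*n)
```

```text
[[0.5457 0.3253 0.012 ]
 [0.602  0.3298 0.012 ]]
[[0.5736 0.3259 0.0112]
 [0.5737 0.3252 0.0115]]
angle 94.54829551927973 centre [0.57829279 0.27170594]
```

>>> arm_command(series=[[[-2,0,10],0],[[-2,0,22],0],[[-2,0,34],0],[[-2,0,44],0],[[-2,0,50],0]])

```text
time_s: 33.6
tool_pos: [0.5774, 0.2709, -0.003]
tool_rot: [-179.9, 0.0, 94.5]
force: [0.5, 0.5, -3.3]
grip_width: 0.0337
grasp_force: 40.0
```

>>> arm_command(series=[[[0,0,2],0],[[0,0,4],0],[[0,0,5],0],[[0,0,5],0],[[0,0,5],0]])

```text
time_s: 34.1
tool_pos: [0.5786, 0.2715, -0.0056]
tool_rot: [180.0, -0.0, 94.5]
force: [0.1, 0.8, -2.8]
grip_width: 0.0336
grasp_force: 40.0
```

>>> arm_command(series=[[[0,0,1],0],[[0,0,1],0],[[0,0,1],0],[[0,0,1],0],[[0,0,1],0]])

```text
time_s: 34.6
tool_pos: [0.5784, 0.2713, -0.0069]
tool_rot: [180.0, 0.0, 94.5]
force: [0.7, -0.6, -2.6]
grip_width: 0.0338
grasp_force: 40.0
```

>>> arm_command(series=[[[0,0,0],0],[[0,0,0],0],[[0,0,0],0],[[0,0,0],0],[[0,0,0],0]], grip=-1)

```text
time_s: 35.1
tool_pos: [0.5785, 0.2714, -0.0068]
tool_rot: [180.0, -0.0, 94.5]
force: [-1.4, 0.3, 0.1]
grip_width: 0.0658
grasp_force: 0.0
```

>>> arm_command(series=[[[0,0,-10],0],[[0,0,-40],0],[[0,0,-80],0],[[0,0,-120],0],[[0,0,-130],0]])

```text
time_s: 35.6
tool_pos: [0.5808, 0.2735, 0.1292]
tool_rot: [179.5, -0.2, 94.5]
force: [0.3, -0.2, -0.1]
grip_width: 0.0866
grasp_force: 0.0
```

Run:
```python
from h import *
wrist(.578,.2717,.08);where()
im,d=viewer.read_camera("side");cv2.imwrite("pics/s6.png",cv2.resize(im[100:400,180:440],None,fx=2,fy=2))
```

```text
3279 c [578.1 272.7] wh [34.1 89.7] ang 4.8
circle [578.4 272.8] 47.4
[276. 160.] z 0.0548 c [669.2  32.3] wh [33.  30.7] ang 72.3
[206. 189.] z 0.0543 c [577.7 253.2] wh [33.9 58.2] ang 4.6
[378. 206.] z 0.0476 c [ 523.  -294.9] wh [29.3 24.8] ang 9.2
[454. 216.] z 0.0509 c [ 488.8 -532.5] wh [52.2 51.2] ang 88.8
[302. 218.] z 0.0552 c [483.6 -51.2] wh [50.5 50.7] ang 0.7
[365. 243.] z 0.0558 c [ 403.7 -251.4] wh [53.2 51.5] ang 44.9
```

View pics/s6.png

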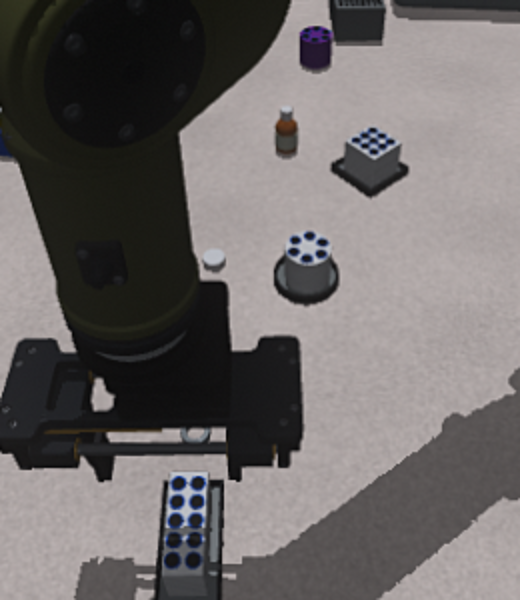

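All four tops read about 4 mm above their bench height (0.054–0.056), so they are on the cradle floors. The side crop shows the large round (308,262), square (372,152) and long (185,530) blocks seated inside their rims, and the bottle upright at (286,130). The arm hides the small round block there, but the top camera has it in its cradle. The gripper is clear, so I hand in.

```bash
python3 -c "
from h import *
print(env.sign_off())"
```

```text
the job is handed in; nothing more can be done
None
```

I handed the job in at about 36 s of robot time: my last camera checks show all four heat blocks seated in their own cradles and the bottle still standing in place, though the hand-in returned no verdict.

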